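Dip the dauber, dab the rail track, hang the carrier

ROBOT

A 6-joint arm with a two-finger parallel gripper is mounted at the origin on the work surface. World frame = base frame: x ahead of the robot, y to its left, z up, the work surface at z = 0. Lengths are in m, angles in rad, forces in N, time in s.
With the tool pointing down it reaches from about 0.425 to 0.95 m from the base axis. Payload 14.7 kg.
Tool frame: the origin (TCP) lies at the very end of the fingers, on their centre line; the grasp point (between the pads) lies 19 mm behind it; z points along the fingers, y is the line along which they close (so a half turn about z gives the same grasp; the last joint's range is limited). The gripper opens to 85 mm and grips with 20 to 120 N. Pads are 22 mm wide; open, the fingers measure 114 mm over their backs; the gripper's body (76 mm by 85 mm) begins 54 mm behind the grasp point. The pads swing forward as they close: fully open they stand 13 mm farther back than shut.
Start: joints at [1.134, 0.48, 1.596, -0, 1.065, -0.047], TCP at [0.247, 0.601, 0.231] pointing down, gripper open.
Joint ranges: [-2.75, 2.75], [-0.82, 2.05], [0.23, 2.67], [-1.56, 4.7], [0.09, 2.69], [-2.92, 2.92]. Speed limits (rad/s): [1.89, 1.89, 2.39, 3.01, 3.01, 3.01].

INTERFACE

Orientations are given as a rotation vector (axis times angle).
In Python, from cell import sensors, read_camera, calibration, workorder gives the robot as it stands. The module is installed in compiled form; this text tells all that it offers.
- The arm moves only by the shell command python3 -m pendant 'ROWS' [FORCE]. ROWS is JSON, a list of rows, each a list of 7 numbers: the shift along the world's x, y, z in cm, then the turn, a rotation vector about the world's x, y, z in degrees, then the opening, from -1 (shut) to 1 (fully open). In form: [[dx, dy, dz, rx, ry, rz, claw], ...]. A call has 1 to 8 rows; each row is the pose to reach, as a shift and turn from the pose commanded when the call began; what a row does not reach only later rows make up. A row lasts 1/8 s, in which the tool goes at most 62.5 mm and 10.7 degrees, less where a joint would pass 70% of its speed; a pose out of reach is approached as far as the arm can. A call with a gripper value outside its range is refused whole. The fingers move at their own pace and stop on an object; FORCE is the grip in N (left out, the last holds). Time passes only in rows, so rows that repeat a pose let the fingers close. It gives the time, the measured TCP pose, the force, the opening and the grip force at its end, in the units of the state.
- sensors.observe(): the state, without advancing time (a new reading comes with each control period).
- read_camera(name): name is "scene" or "top" or "wrist"; returns the picture (384x512x3 uint8, red, green, blue); there is no depth.
- calibration(name): a dict with "fx", "fy", "cx", "cy" (pixels), "world_from_camera" (4x4, takes a point from camera to world coordinates). Camera axes: x right, y up, looking along -z (the intrinsics and any distortion apply to the point x, -y, -z); pixel columns grow to the right and rows downward; lengths in m; the calibration is good to about 2 mm. A picture is of the moment at which its call begins: read the wrist's pose just before it. calibration takes no time and is no camera call; for the wrist camera it gives the pose at the moment of the call.
- workorder.close_job(): hands the job in; it is judged then, once.
The state is a dict: "clock": time; "joint_positions": joint angles; "qd": joint speeds; "joint_torque": joint torques, N m; "tcp_pos": TCP position; "eef_rot": TCP orientation; "wrist_force": force on the tool from outside, world axes, zero at the start; "ft_torque": the same for the moment, N m; "gripper_width": finger opening in m; "finger_force": force on a finger pad.
Only numpy, scipy, OpenCV 4.12 (cv2) and the standard library are available. Lean on these libraries where they do the work, as an engineer would, in place of code of your own. Each camera call takes 0.05 s, during which the arm holds its last target. There are 200 camera calls.

TASK

Take the T-shaped dauber out of its fork rest, dip its felt tip into the open pot at least half-way down, then touch the tip down on the rail's track in the bay between the two stops, and hang the dauber back in its fork. Then pick up the standing hooked carrier by the lug on top, lift its hook over the rail's lip and lower it, not drop it, until the hook's toe sits on the track behind the lip in that same bay, and let go. Do not knock over or push away the pot, the can, the bin of blanks or the file.

Things in the scene. Friction and masses are not known exactly. Their poses are not given: they have to be found in the camera images.
- dauber_grip (a point): Point in the dauber's flat wooden grip where it is grasped, 140 mm above the tip. Grip block: 14 mm along this point's x, 44 mm along y, 46 mm high (115 to 161 mm above the tip). z points up the stem.
- dauber_tip (a point): Lower end of the dauber's felt tip, on its axis; same axes as the grip.
- dauber: T-shaped upright dauber, 161 mm long, about 0.16 kg, hanging loose in the fork rest; origin at the lower end of the felt. Felt tip 16 mm diameter, 28 mm long; steel stem 10 mm diameter; round steel collar 50 mm diameter, 10 mm thick, underside 105 mm above the tip; wooden grip block above it.
- fork (a point): Centre of the fork's slot, level with the top faces of the prongs (125 mm above the bench), on which the dauber's collar sits. Prongs 70 mm long along this point's x, 30 mm wide each; slot 24 mm wide, open at its +x end (35 mm from here), closed at -x. The felt passes through from above: lift the dauber straight out, lower it straight in; the collar cannot pass.
- stand: The fork rest: grey steel stand fixed to the bench, 125 mm high; origin on the bench below the slot's centre. Base plate 10 mm thick, upright column on the -x side; nothing above the prong tops, free space below the slot.
- pot_rim (a point): Centre of the mouth of the open pot, 80 mm above its underside. Plain round aluminium pot, outer diameter 76 mm, 68 mm inside, inner floor 74 mm below the rim; loose, upright on the bench, about 0.4 kg. z points up.
- carrier_grip (a point): Middle of the lug on top of the carrier, 152 mm above its underside; grasp it here. Lug 10 mm along this point's x, 40 mm along y, 44 mm high (from 24 mm below to 20 mm above this point). z up; the hook points to +x.
- hook_toe (a point): Middle of the lower end of the hook's toe, 58 mm below and 23 mm to +x of the carrier_grip point; same axes.
- carrier: Dark steel carrier, 172 mm high, about 0.35 kg, standing loose on its foot; origin at the underside below the spine. Spine below the lug 6 mm thick (x = -3 to 3 mm), 50 mm wide; foot tray to x = -55 mm, 70 mm wide, with three steel blocks; bridge at z = 120 to 128 mm to x = 27 mm; hook's toe hangs 26 mm from it, x = 19 to 27 mm, 50 mm wide. Spine-toe gap 16 mm.
- bay (a point): Middle of the bay, on the top face of the track, 140 mm above the bench. Track 40 mm wide (x = -20 to 20 mm). On its robot side a 6 mm plate (x = -26 to -20 mm) ends in the lip, 18 mm above the track. Stop blocks 16 mm high have inner faces at y = -60 and 60 mm. The carrier hangs with its +x along this +x, the lip between spine and toe.
- rail: The fixed rail, grey and steel on two posts, 320 mm long along y; origin on the bench below the lip's back face, axes as the bay. The lip's plate goes down to 80 mm below the track; the track's far edge has a rim 7 mm high. Once let go, the carrier leans a few degrees, spine against the plate and toe against the lip.
- pot: The open pot; origin at the centre of its underside, z up.
- can: Bystander: closed aluminium can, 68 mm diameter, 120 mm high, upright; origin at the centre of its underside. Pot, can, stand and carrier may each stand in any of four places in a row; the pot is the open, lower one.
- bin: Bystander: open steel bin, 130 x 100 x 50 mm, full of blanks; origin at the centre of its underside.
- file: Bystander: flat file with round wooden handle, 235 mm long, lying along its x on the bench; origin on the bench, 120 mm from the handle's end.
There are look-alikes about, which are no part of the job. What is shaped like the dauber but green or pink is not meant.

How it is judged:
On the way, in this order (a step that is already met when the one before it is completed fails the run):
1. the held dauber's tip is inside the pot, at least half-way down (contact force between the fingers and dauber above 0.5 N and horizontal distance between dauber_tip and pot_rim below 0.034 m and z of dauber_tip in the frame of pot_rim below -0.034 m), for 0.1 s.
2. the held dauber's tip touches the track between the stops (contact force between the fingers and dauber above 0.5 N and contact force between dauber and rail above 0.3 N and x of dauber_tip in the frame of bay between -0.02 and 0.02 m and y of dauber_tip in the frame of bay between -0.06 and 0.06 m and z of dauber_tip in the frame of bay between -0.006 and 0.005 m), for 0.05 s.
3. the dauber hangs in its fork again, let go (horizontal distance between dauber_grip and fork below 0.025 m and z of dauber_tip in the frame of fork between -0.115 and -0.099 m and angle between dauber_grip's own z axis and vertical below 0.15 rad and contact force between the fingers and dauber below 0.1 N), for 0.2 s.
4. the carrier, still held, is lowered behind the lip in the bay to within 12 mm of the track (x of hook_toe in the frame of bay between -0.021 and 0.008 m and y of hook_toe in the frame of bay between -0.038 and 0.038 m and z of hook_toe in the frame of bay between -0.006 and 0.012 m and contact force between the fingers and carrier above 0.5 N), for 0.05 s.
At the end, for the whole second after the job is handed in: Carrier hangs at rest, let go: toe within 8 mm of the track, behind the lip, within 38 mm of the bay's middle, leaning under 0.3 rad, square within 0.35 rad. Dauber rests in its fork: collar on the prongs (+6/-10 mm), within 25 mm of the slot centre, upright within 0.15 rad. Pot upright (horizontal distance between dauber_grip and fork below 0.025 m and z of dauber_tip in the frame of fork between -0.115 and -0.099 m and angle between dauber_grip's own z axis and vertical below 0.15 rad and x of hook_toe in the frame of bay between -0.021 and 0.008 m and y of hook_toe in the frame of bay between -0.038 and 0.038 m and z of hook_toe in the frame of bay between -0.006 and 0.008 m and angle between carrier_grip's own z axis and vertical below 0.3 rad and angle between the x axis of carrier_grip and the x axis of bay, either way round below 0.35 rad and contact force between carrier and rail above 0.5 N and linear speed of each of carrier, dauber below 0.03 m/s and angle between pot's own z axis and vertical below 0.1 rad); the robot touches nothing.
It fails at once if the pot is knocked over or pushed more than 60 mm (angle between pot's own z axis and vertical above 0.5 rad or distance of pot from where it was at the start of the episode above 0.06 m).
It fails at once if the can is pushed more than 50 mm or tipped (distance of can from where it was at the start of the episode above 0.05 m or angle between can's own z axis and vertical above 0.5 rad).
It fails at once if the bin is pushed more than 50 mm or tipped (distance of bin from where it was at the start of the episode above 0.05 m or angle between bin's own z axis and vertical above 0.5 rad).
It fails at once if the file is pushed more than 50 mm or tipped (distance of file from where it was at the start of the episode above 0.05 m or angle between file's own z axis and vertical above 0.5 rad).
It also fails if it takes over 64 s, if anything falls off the work surface, if the arm or the gripper's body presses on something with over 40 N, if the wrist force passes 120 N, or if a joint passes its speed limit or range.

## Working session

There is one attempt and no reset: what is moved stays moved. The work goes in short steps, Python scripts to look and compute and a shell command to move; the robot and the scene stay as the last step left them, time stands still between calls to the robot, and variables do not carry over. Pictures are saved under pics/ and viewed, at most 10 in all, crops included, and the job is handed in when it is done.

```bash
mkdir -p pics
cat > h.py <<'E'
import numpy as np,cv2
from cell import sensors,read_camera,calibration
def snap(n,f):
    c=calibration(n);im=read_camera(n);cv2.imwrite('pics/'+f,cv2.cvtColor(im,cv2.COLOR_RGB2BGR));return c,im
def ray(c,u,v):
    T=np.array(c['world_from_camera']);d=np.array([(u-c['cx'])/c['fx'],-(v-c['cy'])/c['fy'],-1.]);return T[:3,3],T[:3,:3]@d
def atz(c,u,v,z):
    o,d=ray(c,u,v);return o+d*(z-o[2])/d[2]
def proj(c,p):
    T=np.array(c['world_from_camera']);q=T[:3,:3].T@(np.array(p)-T[:3,3]);return c['cx']+c['fx']*q[0]/-q[2],c['cy']-c['fy']*q[1]/-q[2]
def tri(L):
    A=0;b=0
    for o,d in L:
        d=d/np.linalg.norm(d);P=np.eye(3)-np.outer(d,d);A=A+P;b=b+P@o
    return np.linalg.solve(A,b)
E
python3 - <<'E'
from h import *
a=snap('scene','s0.png');b=snap('top','t0.png')
for c,_ in(a,b):print({k:(np.round(v,3).tolist()) for k,v in c.items()})
print(sensors.observe())
E
```

```text
{'fx': 404.545, 'fy': 404.545, 'cx': 261.691, 'cy': 186.012, 'world_from_camera': [[0.632, -0.563, 0.533, 1.137], [0.775, 0.46, -0.432, -0.511], [-0.002, 0.686, 0.728, 0.949], [0.0, 0.0, 0.0, 1.0]]}
{'fx': 472.386, 'fy': 472.386, 'cx': 249.523, 'cy': 194.352, 'world_from_camera': [[-0.028, 0.984, -0.176, 0.287], [-1.0, -0.028, 0.001, -0.003], [-0.004, 0.176, 0.984, 1.358], [0.0, 0.0, 0.0, 1.0]]}
{'clock': 0.1, 'joint_positions': array([ 1.13443889e+00,  4.80786027e-01,  1.59679248e+00, -1.29750271e-05,
        1.06510872e+00, -4.66632811e-02]), 'qd': array([ 0.00018189, -0.00067119, -0.00037071, -0.00054781,  0.00013432,
       -0.00144812]), 'joint_torque': array([ 4.07041753e-04, -9.52260590e+01, -4.31044757e+01,  2.52369483e-05,
        5.55307197e-03, -3.15522797e-06]), 'tcp_pos': array([0.24680745, 0.60092764, 0.23073246]), 'eef_rot': array([-6.08205865e-01, -3.08190066e+00,  1.67357270e-03]), 'wrist_force': array([ 0.37176021,  0.07840677, -0.50634125]), 'ft_torque': array([-0.04717886,  0.02627275,  0.05100335]), 'finger_force': 0.0, 'gripper_width': 0.08519422643700991}
```

View pics/s0.png

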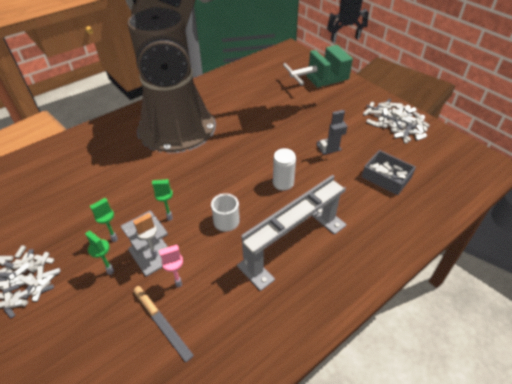

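View pics/t0.png

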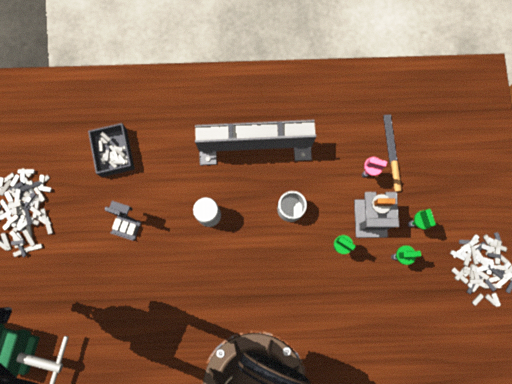

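The pictures show the stand with the dauber at top (378,210), the pot at (292,206), the can at (207,211), the carrier at (122,222), and the rail at (255,135). I'll enlarge these.

Run:
```python
import cv2,numpy as np
t=cv2.imread('pics/t0.png');s=cv2.imread('pics/s0.png')
def cr(i,x,y,w,h,W,H):return cv2.resize(i[y:y+h,x:x+w],(W,H),interpolation=cv2.INTER_CUBIC)
a=np.hstack([cr(t,340,180,80,60,400,300),cr(t,90,190,80,60,400,300)])
b=np.hstack([cr(s,110,190,80,60,400,300),cr(s,300,100,80,60,400,300)])
cv2.imwrite('pics/c1.png',np.vstack([a,b]))
a=cr(t,190,110,133,60,798,360);b=np.hstack([cr(t,260,180,66,40,396,240),cr(s,200,185,67,40,402,240)])
cv2.imwrite('pics/c2.png',np.vstack([a,b]))
```

```text
(no output)
```

View pics/c1.png

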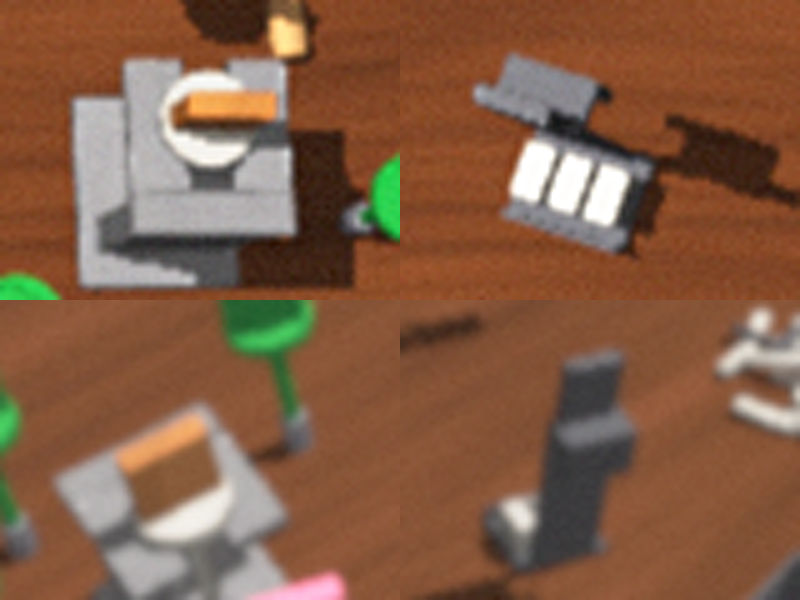

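View pics/c2.png

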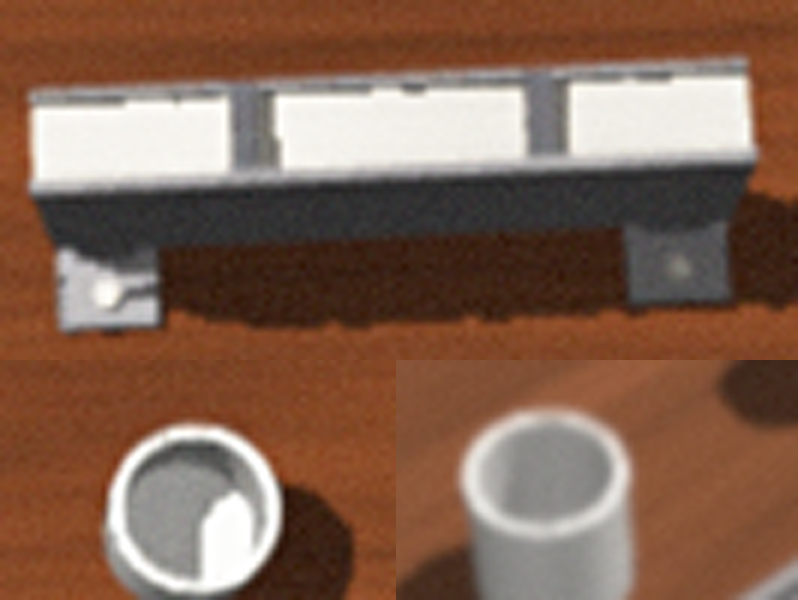

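Run:
```python
from h import *
t=calibration('top');s=calibration('scene')
f=lambda *a:print(a[0],np.round(a[1],4))
f('grip top',atz(t,386.4,201.4,.181));f('grip top scene',atz(s,142.6,219.2,.181));f('grip tri',tri([ray(t,386.4,201.4),ray(s,142.6,219.2)]))
f('grip yaw L',atz(t,340+187/5,180+109/5,.181));f('R',atz(t,340+277/5,180+105/5,.181))
f('collar',atz(t,382,203.6,.135))
f('prong corner FL',atz(t,365,192,.125));f('prong FR',atz(t,397.4,192.2,.125))
f('pot',atz(t,292.5,205,.08));f('pot s',atz(s,225.2,204,.08))
f('can',atz(t,206,211,.12))
f('lug t',atz(t,112.8,211,.172));f('lug s',atz(s,338.6,111.6,.172));f('lug tri',tri([ray(t,112.8,211),ray(s,338.6,111.6)]))
a=atz(t,190+33/6,110+187/6,.158);b=atz(t,190+755/6,110+158/6,.158)
f('lipL',a);f('lipR',b);d=(a-b);print(np.linalg.norm(d),'rail yaw',np.degrees(np.arctan2(-d[0],d[1])))
f('lip mid stops',atz(t,190+400/6,110+165/6,.158))
f('stopL',atz(t,190+274/6,110+130/6,.156));f('stopR',atz(t,190+527/6,110+125/6,.156))
# scene
a=atz(t,90+(533-400)/5,190+170/5,.03);b=atz(t,90+(607-400)/5,190+195/5,.03);d=a-b;print('carrier yaw',np.degrees(np.arctan2(-d[0],d[1])))
a=atz(t,105,209,.172);b=atz(t,121,215,.172);d=a-b;print('carrier yaw lug',np.degrees(np.arctan2(-d[0],d[1])),np.linalg.norm(d))
from scipy.spatial.transform import Rotation as R
print(R.from_rotvec(sensors.observe()['eef_rot']).as_matrix().round(3))
w=calibration('wrist');print(np.round(w['world_from_camera'],3),w['fx'])
```

```text
grip top [ 0.4691 -0.3491  0.181 ]
grip top scene [ 0.4777 -0.348   0.181 ]
grip tri [ 0.471  -0.3487  0.1749]
grip yaw L [ 0.4687 -0.3264  0.181 ]
R [ 0.4695 -0.3718  0.181 ]
collar [ 0.4708 -0.3507  0.135 ]
prong corner FL [ 0.5046 -0.3109  0.125 ]
prong FR [ 0.5016 -0.3966  0.125 ]
pot [ 0.4822 -0.1215  0.08  ]
pot s [ 0.4896 -0.1191  0.08  ]
can [0.4665 0.1116 0.12  ]
lug t [0.4657 0.3432 0.172 ]
lug s [0.4704 0.3466 0.172 ]
lug tri [0.4677 0.346  0.1699]
lipL [0.6475 0.1335 0.158 ]
lipR [ 0.6515 -0.1838  0.158 ]
0.31737694115323 rail yaw 0.7190269671318791
lip mid stops [ 0.6528 -0.0278  0.158 ]
stopL [0.6711 0.0272 0.156 ]
stopR [ 0.6701 -0.0844  0.156 ]
carrier yaw -20.06222850223056
carrier yaw lug -21.97520983152192 0.04416228430064621
[[-0.925  0.38  -0.   ]
 [ 0.38   0.925 -0.001]
 [ 0.    -0.001 -1.   ]]
[[ 0.379 -0.89  -0.253  0.183]
 [ 0.925  0.364  0.105  0.627]
 [-0.002 -0.274  0.962  0.373]
 [ 0.     0.     0.     1.   ]] 295.5354494766679
```

```bash
python3 -m pendant '[[3,-5.4,0.9,0,0,-8.3,1],[6,-10.8,1.8,0,0,-16.6,1],[9,-16.2,2.7,0,0,-24.9,1],[12,-21.6,3.6,0,0,-33.2,1],[15,-27,4.5,0,0,-41.5,1],[18,-32.4,5.4,0,0,-49.8,1],[21,-37.8,6.3,0,0,-58.1,1],[24,-43.2,7.2,0,0,-66.4,1]]' && python3 -m pendant '[[0,-6.2,0,0,0,0,1],[0,-12.4,0,0,0,0,1],[0,-18.6,0,0,0,0,1],[-0.2,-24.8,0,0,0,0,1],[-0.5,-31,0,0,0,0,1],[-0.8,-37.2,0,0,0,0,1],[-1,-43.4,0,0,0,0,1],[-1.2,-49.5,0,0,0,0,1]]'
python3 - <<'E'
from h import *
c,im=snap('wrist','w1.png');print(sensors.observe()['tcp_pos'],sensors.observe()['eef_rot'])
for p in [(.47,-.35,.181),(.468,-.353,.125)]:print(proj(c,p))
print(np.round(c['world_from_camera'],3).tolist())
E
```

```text
clock: 1.1
tcp_pos: [0.4875, 0.1673, 0.3036]
eef_rot: [-2.202, -2.241, -0.0]
wrist_force: [1.7, 0.6, 0.4]
gripper_width: 0.0854
finger_force: 0.0
clock: 2.1
tcp_pos: [0.4744, -0.3278, 0.3031]
eef_rot: [-2.197, -2.245, -0.0]
wrist_force: [0.8, 0.6, 0.7]
gripper_width: 0.0855
finger_force: 0.0
[ 0.47418725 -0.33444444  0.30295376] [ 2.19726728  2.24203672 -0.00346177]
(np.float64(251.1997403450994), np.float64(211.76725514015152))
(np.float64(250.37897172956852), np.float64(198.06195008806137))
[[1.0, -0.022, -0.005, 0.474], [0.023, 0.961, 0.275, -0.259], [-0.001, -0.275, 0.962, 0.445], [0.0, 0.0, 0.0, 1.0]]
```

View pics/w1.png

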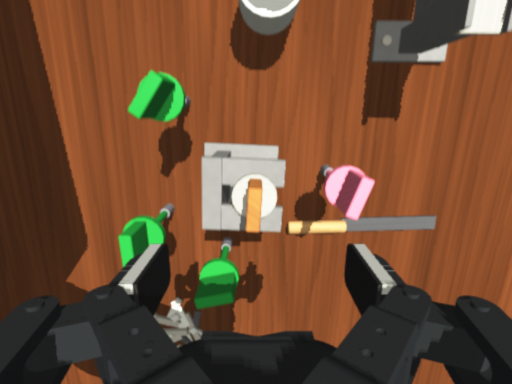

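The grip is at about (254,206) and the collar at (254,196), close to prediction. I'll get the grip's outline by colour.

Run:
```python
from h import *
im=cv2.imread('pics/w1.png').astype(int);c=calibration('wrist')
b,g,r=im[...,0],im[...,1],im[...,2]
for v in range(174,236,3):
    print(v,[f"{r[v,u]},{g[v,u]},{b[v,u]}" for u in range(244,268,2)])
y,x=np.nonzero((r>180)&(g>170)&(b>160));k=(abs(x-254)<30)&(abs(y-196)<30);print('collar',x[k].min(),x[k].max(),y[k].min(),y[k].max())
for p in [(255,208,.181),(254.5,196.5,.135)]:print(atz(c,*p))
```

```text
174 ['199,199,190', '197,197,186', '196,196,183', '214,211,197', '225,223,207', '221,219,203', '222,219,204', '226,223,209', '209,205,194', '199,197,188', '200,198,190', '202,202,194']
177 ['233,231,218', '243,241,232', '248,247,239', '243,238,224', '244,238,223', '245,239,226', '245,241,229', '247,243,231', '248,246,236', '246,244,235', '235,233,220', '217,213,199']
180 ['250,249,242', '250,249,241', '232,228,210', '182,123,75', '190,122,67', '191,125,71', '191,125,73', '191,129,78', '192,138,94', '243,239,226', '251,250,244', '250,249,242']
183 ['249,248,241', '248,247,239', '152,131,108', '181,114,58', '192,122,64', '190,121,63', '188,120,62', '186,117,60', '181,116,62', '234,225,202', '249,248,241', '249,249,241']
186 ['250,249,242', '249,248,239', '158,125,97', '191,122,61', '190,120,64', '185,117,60', '188,119,61', '189,120,62', '184,116,60', '232,218,192', '251,250,243', '251,250,243']
189 ['248,247,239', '180,175,159', '201,135,82', '246,180,94', '246,180,94', '245,177,92', '244,175,92', '243,173,91', '241,170,88', '234,208,175', '250,249,242', '250,249,242']
192 ['248,247,23
[... 2041 characters left out ...]
46,180,94', '247,182,95', '244,174,93', '197,174,153', '205,202,194', '205,203,194', '203,203,194']
228 ['101,93,87', '228,153,83', '250,190,100', '249,187,99', '249,186,99', '248,184,97', '247,182,96', '241,170,91', '188,174,159', '205,202,194', '203,202,194', '201,199,191']
231 ['72,49,36', '154,95,50', '206,132,70', '208,132,68', '211,133,68', '215,136,70', '220,141,73', '201,127,67', '127,110,97', '154,133,120', '170,143,126', '170,143,126']
234 ['67,39,23', '64,38,23', '71,41,24', '69,40,24', '68,40,23', '67,39,23', '70,40,24', '70,41,24', '75,44,25', '140,79,43', '150,85,47', '147,83,45']
collar 225 283 167 225
[ 0.47329044 -0.35316588  0.181     ]
[ 0.47243913 -0.35533297  0.135     ]
```

```bash
python3 -m pendant '[[-0.3,-2.6,-3,0,0,0,1],[-0.3,-2.6,-8,0,0,0,1],[-0.3,-2.6,-12,0,0,0,1],[-0.3,-2.6,-14.5,0,0,0,1],[-0.3,-2.6,-15.9,0,0,0,1],[-0.3,-2.6,-15.9,0,0,0,1],[-0.3,-2.6,-15.9,0,0,0,1]]' 40
python3 - <<'E'
from h import *
c,im=snap('wrist','w2.png')
print(sensors.observe()['tcp_pos'])
E
```

```text
clock: 3.02
tcp_pos: [0.4725, -0.3521, 0.1453]
eef_rot: [2.196, 2.245, 0.0]
wrist_force: [-1.2, 1.1, 0.3]
gripper_width: 0.0855
finger_force: 0.0
[ 0.47256972 -0.35223007  0.14544964]
```

View pics/w2.png

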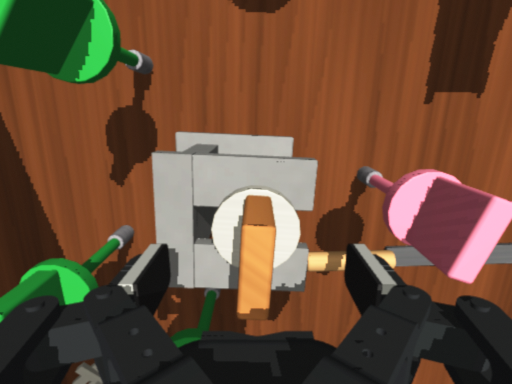

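The grip is centred between the open fingers (grip column 256, finger midpoint about 258). I'll close and lift.

```bash
python3 -m pendant '[[0,0,0,0,0,0,-0.3],[0,0,0,0,0,0,-1],[0,0,0,0,0,0,-1],[0,0,0,0,0,0,-1],[0,0,0,0,0,0,-1],[0,0,0,0,0,0,-1]]' 40;  python3 -m pendant '[[0,0,1,0,0,0,-1],[0,0,3,0,0,0,-1],[0,0,6,0,0,0,-1],[0,0,10,0,0,0,-1],[0,0,14,0,0,0,-1],[0,0,17,0,0,0,-1],[0,0,18,0,0,0,-1],[0,0,18,0,0,0,-1]]'
```

```text
clock: 3.82
tcp_pos: [0.472, -0.3518, 0.1444]
eef_rot: [2.197, 2.246, -0.0]
wrist_force: [0.1, 0.9, 4.0]
gripper_width: 0.0136
finger_force: 39.4
clock: 4.82
tcp_pos: [0.4719, -0.3517, 0.3242]
eef_rot: [2.197, 2.246, 0.0]
wrist_force: [-0.4, 0.2, -1.9]
gripper_width: 0.0133
finger_force: 39.2
```

```bash
python3 -m pendant '[[0.3,5,0,0,0,0,-1],[0.6,11,0,0,0,0,-1],[1,17,0,0,0,0,-1],[1.2,21,0,0,0,0,-1],[1.3,23.1,0,0,0,0,-1],[1.3,23.1,0,0,0,0,-1],[1.3,23.1,0,0,0,0,-1]]';python3 - <<'E'
from h import *
c,_=snap('wrist','w3.png');s,_=snap('scene','s3.png');t,_=snap('top','t3.png')
o=sensors.observe();p=o['tcp_pos'];print(p)
a=cv2.imread('pics/s3.png');tt=cv2.imread('pics/t3.png');w=cv2.imread('pics/w3.png')
u,v=map(int,proj(s,(p[0],p[1],.2)));print(u,v)
A=cv2.resize(a[max(v-40,0):v+80,u-80:u+80],(400,300));x,y=max(u-80,0),max(v-40,0);print(x,y,proj(s,(p[0],p[1],p[2]-.124)))
cv2.imwrite('pics/m3.png',np.hstack([A,cv2.resize(w,(400,300))]))
E
```

```text
clock: 5.7
tcp_pos: [0.4847, -0.1211, 0.3234]
eef_rot: [-2.196, -2.245, 0.001]
wrist_force: [0.1, -0.4, -2.7]
gripper_width: 0.0137
finger_force: 39.2
[ 0.48482839 -0.12153366  0.32389482]
220 173
140 133 (np.float64(220.3019933488555), np.float64(173.47490984715043))
```

View pics/m3.png

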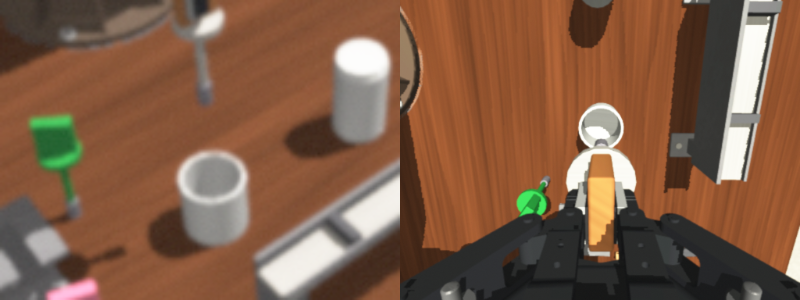

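The tip shows at scene (222,174) against a predicted (220,173.5), so it is hanging straight and over the pot. Dipping.

```bash
python3 -m pendant '[[0,0,-4,0,0,0,-1],[0,0,-9,0,0,0,-1],[0,0,-13,0,0,0,-1],[0,0,-16,0,0,0,-1],[0,0,-17.5,0,0,0,-1],[0,0,-17.5,0,0,0,-1],[0,0,-17.5,0,0,0,-1],[0,0,-17.5,0,0,0,-1]]'; python3 -c "
from h import *
s,_=snap('scene','s4.png');p=sensors.observe()['tcp_pos'];print(p)"; python3 -m pendant '[[0,0,2,0,0,0,-1],[0,0,6,0,0,0,-1],[0,0,11,0,0,0,-1],[0,0,15,0,0,0,-1],[0,0,17.5,0,0,0,-1],[0,0,17.5,0,0,0,-1]]'
```

```text
clock: 6.85
tcp_pos: [0.4857, -0.121, 0.1504]
eef_rot: [2.196, 2.245, 0.001]
wrist_force: [-0.0, -0.3, -1.8]
gripper_width: 0.0135
finger_force: 39.2
[ 0.48557755 -0.12095599  0.15022512]
clock: 7.65
tcp_pos: [0.4859, -0.121, 0.3265]
eef_rot: [2.194, 2.243, 0.003]
wrist_force: [0.6, 1.0, -2.4]
gripper_width: 0.0135
finger_force: 39.4
```

```bash
python3 -m pendant '[[5,2.4,0,0,0,0,-1],[10,4.9,0,0,0,0,-1],[15,7.3,0,0,0,0,-1],[18,8.8,0,0,0,0,-1],[19.1,9.3,0,0,0,0,-1],[19.1,9.3,-3,0,0,0,-1],[19.1,9.3,-4.5,0,0,0,-1],[19.1,9.3,-4.5,0,0,0,-1]]'
python3 - <<'E'
from h import *
c,_=snap('wrist','w5.png');s,_=snap('scene','s5.png')
o=sensors.observe();p=o['tcp_pos'];print(p)
a=cv2.imread('pics/s5.png');w=cv2.imread('pics/w5.png')
u,v=map(int,proj(s,(p[0],p[1],p[2]-.124)));print(u,v,proj(s,(.6755,-.028,.14)))
A=cv2.resize(a[v-50:v+40,u-60:u+60],(400,300),interpolation=cv2.INTER_CUBIC);
cv2.imwrite('pics/m5.png',np.hstack([A,cv2.resize(w,(400,300))]))
E
```

```text
clock: 8.65
tcp_pos: [0.6748, -0.028, 0.278]
eef_rot: [-2.196, -2.244, 0.003]
wrist_force: [-0.2, 0.2, -1.1]
gripper_width: 0.0133
finger_force: 40.0
[ 0.67598641 -0.028068    0.27996847]
294 210 (np.float64(294.49749207920956), np.float64(214.1598192820842))
```

View pics/m5.png

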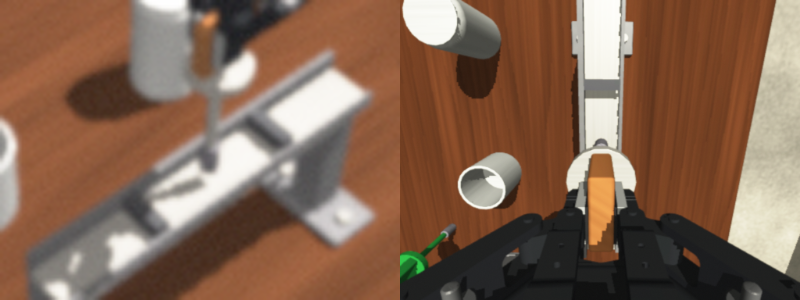

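The tip is about 15 mm above the white track, midway between the stops. Lowering slowly.

```bash
python3 -m pendant '[[0,0,-0.5,0,0,0,-1],[0,0,-1,0,0,0,-1],[0,0,-1.2,0,0,0,-1],[0,0,-1.4,0,0,0,-1],[0,0,-1.5,0,0,0,-1],[0,0,-1.5,0,0,0,-1]]'
```

```text
clock: 9.5
tcp_pos: [0.6761, -0.0278, 0.2645]
eef_rot: [2.197, 2.246, 0.0]
wrist_force: [-0.5, 0.3, -0.7]
gripper_width: 0.0136
finger_force: 40.4
```

```bash
python3 -m pendant '[[0,0,-0.1,0,0,0,-1],[0,0,-0.2,0,0,0,-1],[0,0,-0.2,0,0,0,-1],[0,0,-0.2,0,0,0,-1]]'
```

```text
clock: 10.0
tcp_pos: [0.6766, -0.0279, 0.2644]
eef_rot: [2.195, 2.244, 0.002]
wrist_force: [-4.0, -0.1, 19.1]
gripper_width: 0.0131
finger_force: 43.1
```

```bash
python3 -m pendant '[[0,0,-0.1,0,0,0,-1],[0,0,-0.1,0,0,0,-1],[0,0,-0.1,0,0,0,-1]]'
```

```text
clock: 10.38
tcp_pos: [0.6769, -0.028, 0.2643]
eef_rot: [2.195, 2.244, 0.003]
wrist_force: [-5.8, -0.8, 27.6]
gripper_width: 0.014
finger_force: 44.3
```

```bash
python3 -m pendant '[[0,0,1.5,0,0,0,-1],[0,0,5,0,0,0,-1],[0,0,6.5,0,0,0,-1],[-2.5,-4,6.5,0,0,0,-1],[-5.5,-8.7,6.5,0,0,0,-1],[-8.7,-13.8,6.5,0,0,0,-1],[-11.9,-18.9,6.5,0,0,0,-1],[-15,-23.8,6.5,0,0,0,-1]]' ; python3 -m pendant '[[-2.7,-4.3,0,0,0,0,-1],[-4.6,-7.2,0,0,0,0,-1],[-5.4,-8.6,0,0,0,0,-1],[-5.4,-8.6,0,0,0,0,-1],[-5.4,-8.6,0,0,0,0,-1]]'
python3 - <<'E'
from h import *
s,_=snap('scene','s6.png');t,_=snap('top','t6.png');p=sensors.observe()['tcp_pos'];print(p)
a=cv2.imread('pics/s6.png');u,v=map(int,proj(s,(p[0],p[1],p[2]-.124)));print(u,v,proj(s,(p[0],p[1],p[2]-.124)),proj(s,(.470,-.352,.125)))
A=cv2.resize(a[v-60:v+90,u-100:u+100],(800,600),interpolation=cv2.INTER_CUBIC);cv2.imwrite('pics/m6.png',A)
E
```

```text
clock: 11.38
tcp_pos: [0.5247, -0.2672, 0.3261]
eef_rot: [-2.197, -2.246, 0.0]
wrist_force: [0.7, 0.5, -1.6]
gripper_width: 0.0136
finger_force: 40.3
clock: 12.0
tcp_pos: [0.4726, -0.3509, 0.3261]
eef_rot: [-2.196, -2.246, -0.001]
wrist_force: [-0.6, 0.1, -2.3]
gripper_width: 0.0136
finger_force: 40.3
[ 0.47259393 -0.35080552  0.32621665]
138 212 (np.float64(138.59528515519702), np.float64(212.91003364802182)) (np.float64(144.4960692291308), np.float64(231.9962976727843))
```

View pics/m6.png

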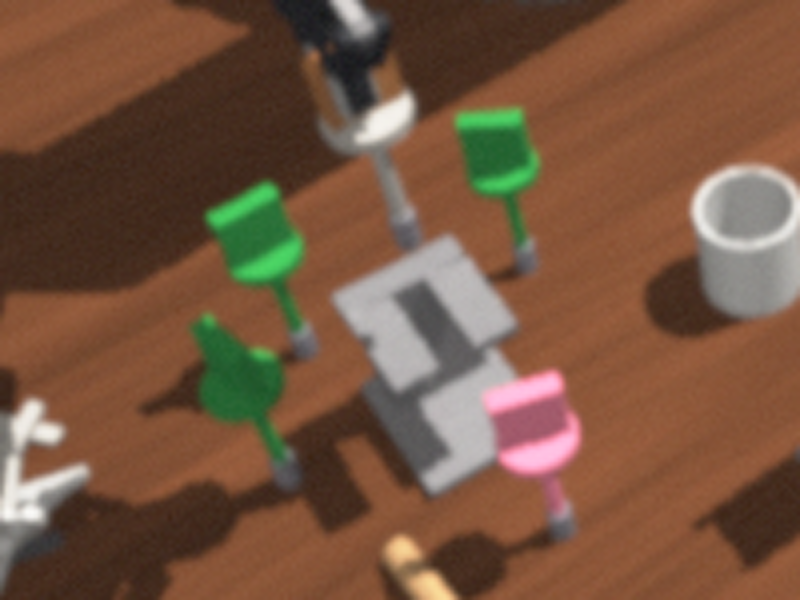

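Run:
```python
from h import *
s=calibration('scene');
g=lambda x,y,z=.125:atz(s,38+x/4-1.4,152+y/4,z)
F=[g(395,392),g(437,369),g(478,346),g(517,325)]
for f in F:print(f.round(4))
print('closed',g(395,293).round(4),g(430,280).round(4),g(412,286).round(4)); print('gaps',[np.linalg.norm(F[i+1]-F[i]).round(4) for i in range(3)])
m=(F[0]+F[3])/2;d=F[0]-F[3];n=np.array([-d[1],d[0],0]);n/=np.linalg.norm(n);n*=np.sign(n[0]);print('fork',m-.035*n,'yaw',np.degrees(np.arctan2(n[1],n[0])))
t=calibration('top')
FL=atz(t,365,192,.125);FR=atz(t,397.4,192.2,.125);print('top slot',atz(t,340+180/5,192,.125),atz(t,340+229/5,192,.125),FL,FR)
```

```text
[ 0.505  -0.3953  0.125 ]
[ 0.5059 -0.3673  0.125 ]
[ 0.5065 -0.3392  0.125 ]
[ 0.5076 -0.3121  0.125 ]
closed [ 0.4358 -0.3599  0.125 ] [ 0.4405 -0.3375  0.125 ] [ 0.4375 -0.3488  0.125 ]
gaps [np.float64(0.028), np.float64(0.0281), np.float64(0.0271)]
fork [ 0.47131429 -0.35259038  0.125     ] yaw -1.838970262061268
top slot [ 0.50379097 -0.34002152  0.125     ] [ 0.50304786 -0.36595536  0.125     ] [ 0.50462521 -0.31090707  0.125     ] [ 0.50163064 -0.39660239  0.125     ]
```

```bash
python3 -m pendant '[[0,-0.1,-3,0,0,0,-1],[0,-0.1,-6,0,0,0,-1],[0,-0.1,-6.5,0,0,0,-1],[0,-0.1,-6.5,0,0,0,-1],[0,-0.1,-7.5,0,0,0,-1],[0,-0.1,-8.5,0,0,0,-1],[0,-0.1,-9.5,0,0,0,-1],[0,-0.1,-9.5,0,0,0,-1]]'
```

```text
clock: 13.1
tcp_pos: [0.4715, -0.3525, 0.2303]
eef_rot: [-2.196, -2.245, 0.0]
wrist_force: [-0.0, -0.0, -2.0]
gripper_width: 0.0138
finger_force: 40.2
```

Tip is 20 mm into the slot with no contact force. Continuing down.

```bash
python3 -m pendant '[[0,0,-2,0,0,0,-1],[0,0,-4,0,0,0,-1],[0,0,-6,0,0,0,-1],[0,0,-7.5,0,0,0,-1],[0,0,-8.1,0,0,0,-1],[0,0,-8.3,0,0,0,-1],[0,0,-8.4,0,0,0,-1],[0,0,-8.4,0,0,0,-1]]'
```

```text
clock: 14.1
tcp_pos: [0.4722, -0.3529, 0.1478]
eef_rot: [2.196, 2.245, 0.0]
wrist_force: [-0.0, 0.4, -2.4]
gripper_width: 0.0138
finger_force: 40.2
```

```bash
python3 -m pendant '[[0,0,-0.15,0,0,0,-1],[0,0,-0.3,0,0,0,-1],[0,0,-0.35,0,0,0,-1],[0,0,-0.35,0,0,0,-1]]';  python3 -m pendant '[[0,0,-0.3,0,0,0,-0.6],[0,0,-0.3,0,0,0,-0.3],[0,0,-0.2,0,0,0,0.3],[0,0,0,0,0,0,1],[0,0,0,0,0,0,1],[0,0,3,0,0,0,1],[0,0,7,0,0,0,1],[0,0,13,0,0,0,1]]'
python3 - <<'E'
from h import *
s,_=snap('scene','s7.png');t,_=snap('top','t7.png');w,_=snap('wrist','w7.png');p=sensors.observe()['tcp_pos'];print(p)
a=cv2.imread('pics/s7.png');t=cv2.imread('pics/t7.png');w=cv2.imread('pics/w7.png')
A=cv2.resize(a[175:295,80:240],(400,300),interpolation=cv2.INTER_CUBIC);cv2.imwrite('pics/m7.png',np.hstack([A,cv2.resize(w,(400,300))]))
E
```

```text
clock: 14.6
tcp_pos: [0.472, -0.3529, 0.1444]
eef_rot: [2.196, 2.246, -0.0]
wrist_force: [-2.3, 0.6, 7.7]
gripper_width: 0.014
finger_force: 41.9
clock: 15.6
tcp_pos: [0.4712, -0.3521, 0.2739]
eef_rot: [-2.195, -2.244, 0.0]
wrist_force: [0.4, -1.0, -0.5]
gripper_width: 0.0851
finger_force: 0.0
[ 0.47333335 -0.3538274   0.27722332]
```

View pics/m7.png

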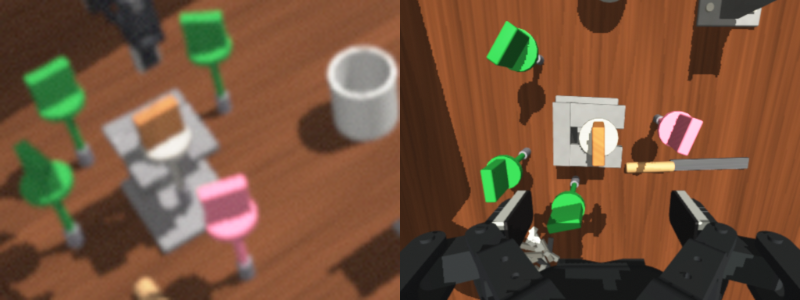

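The dauber is hanging upright in its fork again, released, and the pot is undisturbed. Heading for the carrier.

```bash
python3 -m pendant '[[0.3,5,3,0,0,-2,1],[0.6,11,5,0,0,-5,1],[0.6,17.2,5,0,0,-8,1],[0.6,23.4,5,0,0,-11,1],[0.6,29.6,5,0,0,-14,1],[0.6,35.8,5,0,0,-17,1],[0.5,42,5,0,0,-20,1],[0.3,48.2,5,0,0,-22,1]]' ; python3 -m pendant '[[-0.3,6.2,0,0,0,0,1],[-0.6,12.4,0,0,0,0,1],[-0.7,18.6,0,0,0,0,1],[-0.8,21.6,0,0,0,0,1],[-0.8,21.6,0,0,0,0,1],[-0.8,21.6,0,0,0,0,1]]'
python3 - <<'E'
from h import *
c,_=snap('wrist','w8.png');print(sensors.observe()['tcp_pos'],sensors.observe()['eef_rot'])
np.save('c8.npy',c,allow_pickle=True)
print([round(x) for x in proj(c,(.467,.345,.172))])
im=cv2.imread('pics/w8.png');g=im.max(2).astype(int)-im.min(2);V=im.max(2)
u,v=map(int,proj(c,(.467,.345,.172)))
# map: # dark grey, o mid grey, W bright, . wood
for y in range(v-70,v+60,3):
    print(y,''.join(('.' if g[y,x]>35 else ('W' if V[y,x]>170 else 'o' if V[y,x]>95 else '+' if V[y,x]>60 else '#')) for x in range(u-70,u+70,2)))
print(u-70)
E
```

```text
clock: 16.75
tcp_pos: [0.4743, 0.1312, 0.3232]
eef_rot: [-2.586, -1.783, 0.001]
wrist_force: [1.1, 0.1, 0.4]
gripper_width: 0.0855
finger_force: 0.0
clock: 17.5
tcp_pos: [0.4667, 0.3445, 0.3231]
eef_rot: [2.585, 1.786, -0.002]
wrist_force: [0.9, 0.2, 0.1]
gripper_width: 0.0856
finger_force: 0.0
[0.46684246 0.34428731 0.32333359] [ 2.58517464e+00  1.78474386e+00 -1.57322145e-03]
[257, 181]
111 ......................................................................
114 ......................................................................
117 ......................................................................
120 ......................................................................
123 ......................................................................
126 ......................................................................
129 ......................................................................
132 ......................................................................
135 ..................ooooooooooooooooooo.................................
138 ..................oooWWWWWWWW
[... 1895 characters left out ...]
.....................
216 ......................................................................
219 ......................................................................
222 ......................................................................
225 ......................................................................
228 ......................................................................
231 ......................................................................
234 ......................................................................
237 ......................................................................
240 ......................................................................
186
```

Run:
```python
from h import *
c=np.load('c8.npy',allow_pickle=True).item()
print(atz(c,259,177,.172))
im=cv2.imread('pics/w8.png')
for y in (160,168,176,184,190,196): print(y,[int(im[y,x].mean()) for x in range(246,290,2)])
for x in (256,258,260): print(x,[(y,int(im[y,x].mean())) for y in range(144,204,2)])
from scipy.spatial.transform import Rotation as R
M=R.from_rotvec(sensors.observe()['eef_rot']).as_matrix();print(M[:,1])
```

```text
[0.47093536 0.34843876 0.172     ]
160 [247, 248, 214, 128, 133, 132, 133, 136, 129, 138, 137, 137, 135, 139, 139, 139, 136, 133, 97, 101, 100, 102]
168 [246, 246, 218, 125, 141, 143, 142, 141, 137, 137, 138, 136, 134, 138, 138, 139, 136, 127, 92, 94, 102, 100]
176 [245, 245, 222, 125, 143, 145, 143, 137, 107, 135, 135, 136, 132, 136, 138, 139, 135, 126, 93, 90, 93, 102]
184 [73, 83, 88, 85, 136, 135, 137, 140, 107, 132, 136, 136, 133, 135, 138, 138, 135, 127, 96, 92, 90, 95]
190 [101, 100, 97, 90, 134, 140, 142, 142, 110, 128, 132, 133, 128, 130, 132, 133, 133, 126, 99, 94, 91, 92]
196 [94, 101, 98, 98, 136, 133, 138, 141, 105, 46, 45, 45, 45, 43, 39, 45, 92, 98, 100, 98, 93, 90]
256 [(144, 87), (146, 87), (148, 95), (150, 156), (152, 142), (154, 97), (156, 87), (158, 90), (160, 132), (162, 133), (164, 142), (166, 142), (168, 143), (170, 138), (172, 138), (174, 141), (176, 145), (178, 142), (180, 143), (182, 138), (184, 135), (186, 141), (188, 143), (190, 140), (192, 137), (194, 140), (196, 133), (198, 92), (200, 92), (202, 93)]
258 [(144, 86), (146, 84), (148, 95), (150, 157), (152, 162), (154, 104), (156, 85), (158, 91), (160, 133), (162, 140), (164, 142), (166, 142), (168, 142), (170, 141), (172, 137), (174, 139), (176, 143), (178, 144), (180, 142), (182, 142), (184, 137), (186, 137), (188, 142), (190, 142), (192, 139), (194, 137), (196, 138), (198, 78), (200, 77), (202, 78)]
260 [(144, 89), (146, 80), (148, 100), (150, 139), (152, 139), (154, 94), (156, 87), (158, 91), (160, 136), (162, 139), (164, 140), (166, 142), (168, 141), (170, 143), (172, 139), (174, 134), (176, 137), (178, 143), (180, 141), (182, 142), (184, 140), (186, 135), (188, 138), (190, 142), (192, 140), (194, 138), (196, 141), (198, 54), (200, 47), (202, 47)]
[ 9.35076770e-01 -3.54445005e-01 -4.16669068e-04]
```

```bash
python3 -m pendant '[[0.2,0.1,-4,0,0,0,1],[0.2,0.1,-9,0,0,0,1],[0.2,0.1,-13,0,0,0,1],[0.2,0.1,-16,0,0,0,1],[0.2,0.1,-17.8,0,0,0,1],[0.2,0.1,-18.6,0,0,0,1],[0.2,0.1,-18.6,0,0,0,1],[0.2,0.1,-18.6,0,0,0,1]]'; python3 -m pendant '[[0,0,0,0,0,0,0.2],[0,0,0,0,0,0,-0.4],[0,0,0,0,0,0,-0.7],[0,0,0,0,0,0,-1],[0,0,0,0,0,0,-1],[0,0,0,0,0,0,-1],[0,0,0,0,0,0,-1]]' 60
```

```text
clock: 18.55
tcp_pos: [0.4695, 0.3463, 0.1387]
eef_rot: [2.585, 1.785, 0.002]
wrist_force: [0.6, -0.5, -0.5]
gripper_width: 0.0857
finger_force: 0.0
clock: 19.42
tcp_pos: [0.4688, 0.3463, 0.138]
eef_rot: [-2.585, -1.785, 0.0]
wrist_force: [-3.0, 1.2, 5.3]
gripper_width: 0.0096
finger_force: 58.9
```

```bash
python3 -m pendant '[[0,0,0.5,0,0,0,-1],[0,0,2,0,0,0,-1],[0,0,5,0,0,0,-1],[0,0,9,0,0,0,-1],[0,0,13,0,0,0,-1],[0,0,16,0,0,0,-1],[0,0,17.2,0,0,0,-1],[0,0,17.2,0,0,0,-1]]'; python3 -m pendant '[[1.8,-4,0,0,0,2.5,-1],[4.3,-9.4,0,0,0,5.5,-1],[6.8,-14.8,0,0,0,8.5,-1],[9.3,-20.2,0,0,0,11.5,-1],[11.8,-25.6,0,0,0,14.5,-1],[14.3,-31,0,0,0,17.5,-1],[16,-35,0,0,0,20,-1],[17.2,-37.4,0,0,0,21.5,-1]]'; python3 -m pendant '[[0,0,0,0,0,0,-1],[0,0,0,0,0,0,-1]]';python3 - <<'E'
from h import *
for n in('wrist','scene','top'):
    c,_=snap(n,n[0]+'9.png');np.save(n[0]+'9.npy',c,allow_pickle=True)
p=sensors.observe()['tcp_pos'];print(p,sensors.observe()['eef_rot'])
c=np.load('w9.npy',allow_pickle=True).item()
im=cv2.imread('pics/w9.png')
for q in [(.6495,-.028,.158),(.6495,.06,.158),(.6755,.032,.156),(.6755,.032,.14),(.6555,.06,.158),(.6495,.10,.158),(p[0],p[1],.344)]:print(q,np.round(proj(c,q)))
g=im.max(2).astype(int)-im.min(2);V=im.max(2)
for y in range(0,240,6):
    print(y,''.join(('.' if g[y,x]>35 else ('W' if V[y,x]>170 else 'o' if V[y,x]>95 else '+' if V[y,x]>60 else '#')) for x in range(180,380,2)))
E
```

```text
clock: 20.42
tcp_pos: [0.4691, 0.3463, 0.3103]
eef_rot: [2.585, 1.785, 0.002]
wrist_force: [0.0, -0.2, -4.7]
gripper_width: 0.0091
finger_force: 58.7
clock: 21.42
tcp_pos: [0.6408, -0.0301, 0.3077]
eef_rot: [-2.206, -2.234, 0.003]
wrist_force: [0.7, 1.1, -4.0]
gripper_width: 0.0096
finger_force: 59.3
clock: 21.68
tcp_pos: [0.6402, -0.0273, 0.3085]
eef_rot: [-2.206, -2.234, 0.002]
wrist_force: [-0.4, -0.4, -4.2]
gripper_width: 0.0093
finger_force: 59.3
[ 0.64051311 -0.02679112  0.30944378] [-2.20514188e+00 -2.23672151e+00  5.98477931e-04]
(0.6495, -0.028, 0.158) [266. 183.]
(0.6495, 0.06, 0.158) [268.  91.]
(0.6755, 0.032, 0.156) [294. 123.]
(0.6755, 0.032, 0.14) [292. 122.]
(0.6555, 0.06, 0.158) [274.  92.]
(0.6495, 0.1, 0.158) [269.  44.]
(np.float64(0.6405131104370858), np.float64(-0.02679111647703209), 0.344) [256. 285.]
0 ............................................WWWW....................................................
6 ............................................WWWWWWWWWWWWWWWWWWWWWWWWWWWW............................
12 ...........................................+WWWWWWWWWWW
[... 3216 characters left out ...]
WWo###oooooooooooooooooooooooooooo+Wo.................................
204 ..........oo+oo++ooooooooooooooo+###oooooooooooooooooooooooooooooWo.................................
210 oo........oo#oooWWWWWWWWWWWWWWWoo##+++++++++oooooooooooooooooooooW..................................
216 oo........oo#oooWWWWWWWWWWWWWoooo#++++++++++oooooooooooooooooooooW..................................
222 +.........oo+##.WWWWWWWWWWWWWoooo.++++++++++oooooooooooooooooooooW..................................
228 .............##..#...............++++++++++++oooooooooooooooooo+oW..................................
234 ..............#..#...#.....+oo+++#+++++++++++ooooooooooooooooooooW..................................
```

Run:
```python
from h import *
c=np.load('w9.npy',allow_pickle=True).item();T=np.array([.6405,-.0268,.3094])
a=np.radians(.8);Rz=np.array([[np.cos(a),-np.sin(a),0],[np.sin(a),np.cos(a),0],[0,0,1]])
for n,q in dict(bridge_outer_front=(.027,.025,.128),bridge_outer_frontlow=(.027,.025,.102),toe_in=(.019,.025,.102),spine_bot=(-.003,.025,.0),tray_corner=(-.055,.035,0),tray_corner_back=(-.055,-.035,0)).items():
    P=T+Rz@(np.array(q)-[0,0,.138]);print(n,np.round(proj(c,P),1),P.round(4))
im=cv2.imread('pics/w9.png')
for y in (188,194,200,206): print(y,[(x,int(im[y,x].mean())) for x in range(244,318,3)])
for x in (290,300): print(x,[(y,int(im[y,x].mean())) for y in range(176,206,2)])
print(proj(c,(.6495,-.0,.158)),proj(c,(.6495,.06,.158)))
for y in (90,130,170):print(y,[(x,int(im[y,x].mean())) for x in range(258,278)])
```

```text
bridge_outer_front [306.9 196.6] [ 0.6671 -0.0014  0.2994]
bridge_outer_frontlow [300.2 184.9] [ 0.6671 -0.0014  0.2734]
toe_in [287.2 184.9] [ 0.6591 -0.0015  0.2734]
spine_bot [253.9 159.3] [ 0.6372 -0.0018  0.1714]
tray_corner [198.6 148.7] [0.585  0.0074 0.1714]
tray_corner_back [202.4 218.6] [ 0.586  -0.0626  0.1714]
188 [(244, 196), (247, 54), (250, 50), (253, 69), (256, 68), (259, 68), (262, 52), (265, 51), (268, 172), (271, 179), (274, 235), (277, 233), (280, 230), (283, 233), (286, 180), (289, 44), (292, 68), (295, 68), (298, 68), (301, 74), (304, 229), (307, 211), (310, 157), (313, 138), (316, 85)]
194 [(244, 109), (247, 51), (250, 52), (253, 71), (256, 74), (259, 74), (262, 72), (265, 53), (268, 61), (271, 68), (274, 63), (277, 64), (280, 62), (283, 64), (286, 69), (289, 72), (292, 71), (295, 71), (298, 70), (301, 69), (304, 71), (307, 149), (310, 172), (313, 125), (316, 84)]
200 [(244, 93), (247, 51), (250, 53), (253, 114), (256, 139), (259, 140), (262, 123), (265, 116), (268, 115), (271, 115), (274, 113), (277, 115), (280, 114), (283, 111), (286, 112), (289, 116), (292, 
[... 886 characters left out ...]
8, 37), (259, 36), (260, 36), (261, 35), (262, 35), (263, 34), (264, 38), (265, 47), (266, 90), (267, 150), (268, 180), (269, 184), (270, 183), (271, 183), (272, 190), (273, 230), (274, 245), (275, 245), (276, 245), (277, 245)]
130 [(258, 37), (259, 38), (260, 36), (261, 35), (262, 34), (263, 33), (264, 36), (265, 46), (266, 87), (267, 145), (268, 174), (269, 176), (270, 176), (271, 179), (272, 203), (273, 233), (274, 241), (275, 241), (276, 242), (277, 243)]
170 [(258, 69), (259, 68), (260, 60), (261, 46), (262, 35), (263, 34), (264, 39), (265, 51), (266, 106), (267, 156), (268, 172), (269, 174), (270, 174), (271, 178), (272, 206), (273, 229), (274, 235), (275, 237), (276, 237), (277, 236)]
```

Wrist view: lip edge at column 266, bridge edge at 306.5, both as predicted. The hook gap straddles the lip after a +1 mm shift. Lowering in stages.

```bash
python3 -m pendant '[[0.1,-0.1,-2,0,0,0,-1],[0.1,-0.1,-5,0,0,0,-1],[0.1,-0.1,-8,0,0,0,-1],[0.1,-0.1,-9,0,0,0,-1],[0.1,-0.1,-9,0,0,0,-1],[0.1,-0.1,-9.8,0,0,0,-1],[0.1,-0.1,-10.4,0,0,0,-1],[0.1,-0.1,-10.4,0,0,0,-1]]'
```

```text
clock: 22.82
tcp_pos: [0.6418, -0.0287, 0.2055]
eef_rot: [-2.206, -2.236, 0.0]
wrist_force: [-0.3, -0.6, -3.7]
gripper_width: 0.0094
finger_force: 59.3
```

```bash
python3 -m pendant '[[0,0,-0.4,0,0,0,-1],[0,0,-0.8,0,0,0,-1],[0,0,-1.2,0,0,0,-1],[0,0,-1.5,0,0,0,-1],[0,0,-1.5,0,0,0,-1],[0,0,-1.5,0,0,0,-1]]'
```

```text
clock: 23.58
tcp_pos: [0.642, -0.0288, 0.1909]
eef_rot: [2.206, 2.236, 0.0]
wrist_force: [0.1, 0.0, -4.9]
gripper_width: 0.0089
finger_force: 59.3
```

```bash
python3 -m pendant '[[0,0,-0.2,0,0,0,-1],[0,0,-0.4,0,0,0,-1],[0,0,-0.55,0,0,0,-1],[0,0,-0.65,0,0,0,-1],[0,0,-0.65,0,0,0,-1],[0,0,-0.65,0,0,0,-1]]'
```

```text
clock: 24.32
tcp_pos: [0.642, -0.0288, 0.1844]
eef_rot: [2.207, 2.236, 0.0]
wrist_force: [0.4, -0.2, -4.0]
gripper_width: 0.0091
finger_force: 59.4
```

```bash
python3 -m pendant '[[0,0,-0.1,0,0,0,-1],[0,0,-0.2,0,0,0,-1],[0,0,-0.2,0,0,0,-1],[0,0,-0.2,0,0,0,-1]]'
```

```text
clock: 24.82
tcp_pos: [0.6421, -0.0287, 0.1839]
eef_rot: [2.206, 2.236, 0.001]
wrist_force: [-8.2, 0.9, 17.4]
gripper_width: 0.0092
finger_force: 62.6
```

The toe is on the track (17 N at the expected height). Releasing gently and retreating upwards.

```bash
python3 -m pendant '[[0,0,0.1,0,0,0,-1],[0,0,0.1,0,0,0,-0.7],[0,0,0.1,0,0,0,-0.4],[0,0,0.1,0,0,0,0],[0,0,0.2,0,0,0,0.5],[0,0,0.2,0,0,0,1],[0,0,0.2,0,0,0,1],[0,0,0.2,0,0,0,1]]' 20; python3 -m pendant '[[0,0,1,0,0,0,1],[0,0,3,0,0,0,1],[0,0,6,0,0,0,1],[0,0,10,0,0,0,1],[0,0,12,0,0,0,1],[0,0,12,0,0,0,1],[0,0,12,0,0,0,1]]'
python3 - <<'E'
from h import *
c,_=snap('wrist','w10.png');p=sensors.observe()['tcp_pos'];print(p);snap('top','t10.png');s,_=snap('scene','s10.png')
im=cv2.imread('pics/w10.png');g=im.max(2).astype(int)-im.min(2);V=im.max(2)
for y in range(90,260,6):
    print(y,''.join(('.' if g[y,x]>35 else ('W' if V[y,x]>170 else 'o' if V[y,x]>95 else '+' if V[y,x]>60 else '#')) for x in range(180,340,2)))
for n,q in dict(lug=(.642,-.029,.218),br_out=(.669,-.004,.168),lip=(.6495,-.028,.158),tray=(.587,.006,.05)).items():print(n,np.round(proj(c,q)))
# dauber and pot check: image differences against earlier
a=cv2.imread('pics/s7.png').astype(int);b=cv2.imread('pics/s10.png').astype(int);d=abs(a-b).max(2)
print('stand/pot diff',d[200:280,120:185].mean(),d[185:235,205:245].mean(),'can',d[145:195,268:300].mean())
E
```

```text
clock: 25.82
tcp_pos: [0.642, -0.0288, 0.1843]
eef_rot: [2.206, 2.236, -0.0]
wrist_force: [-0.4, -1.0, -0.2]
gripper_width: 0.0854
finger_force: 0.0
clock: 26.7
tcp_pos: [0.6416, -0.0288, 0.3038]
eef_rot: [-2.206, -2.236, 0.001]
wrist_force: [-0.1, -0.6, -1.3]
gripper_width: 0.0853
finger_force: 0.0
[ 0.64147334 -0.02871953  0.3034075 ]
90 .........................................##WWWWWWWWWWWWWWWWWWWWWWW+WW...........
96 .........................................##WWWWWWWWWWWWWWWWWWWWWWo+WW...........
102 .........................................##WWWWoooooooooooooooooooooW...........
108 .........................................##WWWooooooooooooooooooooooo...........
114 .........................................##WWWoooooooooooooooooooooW............
120 .........................................##WWWoooooooooooooooooooooW............
126 .........................................##WWWWWWWWWWWWWWWWWWWWWWooW............
132 .........................................##WWWWWWWWWWWWWWWWWWWWWW+WW............
138 ....................o+oooooooooooo+########WWWWWWWWWWWWWWWWWWWWWW+WW...........
[... 1120 characters left out ...]
..........................+oo+++#+WWWWWWWWWWWWWWWWWWWW+Wo..............
228 ..........................#.......+++++++++WWo+++++++++++++++++oWo..............
234 ..................................+++++++++WWooooooooooooooooooooo..............
240 ..................................++++o++++WWoooooooooooooooooooo...............
246 ..................................+++ooo+++WWWWWWWWWWWWWWWWWWWWoW...............
252 ..................................+++++++++WWWWWWWWWWWWWWWWWWWooW...............
258 ........................................##+WWWWWWWWWWWWWWWWWWWooW...............
lug [257. 201.]
br_out [286. 161.]
lip [264. 183.]
tray [216. 138.]
stand/pot diff 29.456923076923076 6.7275 can 11.99
```

```bash
python3 - <<'E'
import cv2,numpy as np
for f in('s0','s10','t0','t10'):
    im=cv2.imread(f'pics/{f}.png').astype(int);b,g,r=im[...,0],im[...,1],im[...,2]
    x0,x1,y0,y1=(120,165,205,255) if f[0]=='s' else (365,400,190,215)
    R=(r>170)&(g>90)&(g<180)&(b<120);R=R[y0:y1,x0:x1];y,x=np.nonzero(R);W=((im.min(2)>190))[y0:y1,x0:x1];Y,X=np.nonzero(W)
    print(f,len(x),x.mean()+x0,y.mean()+y0,'white',len(X),X.mean()+x0,Y.mean()+y0)
E
python3 -m pendant '[[0,0,0,0,0,0,1],[0,0,0,0,0,0,1]]'
python3 -c "
from cell import workorder
print(workorder.close_job())"
```

```text
s0 89 141.0561797752809 218.77528089887642 white 88 148.9318181818182 232.7840909090909
s10 46 149.43478260869566 222.2826086956522 white 87 149.58620689655172 233.9310344827586
t0 93 385.78494623655916 200.53763440860214 white 116 380.44827586206895 203.81896551724137
t10 24 381.5416666666667 201.29166666666666 white 100 381.72 204.1
clock: 27.1
tcp_pos: [0.6419, -0.0288, 0.3039]
eef_rot: [-2.206, -2.236, 0.001]
wrist_force: [-0.6, -0.1, -0.4]
gripper_width: 0.0855
finger_force: 0.0
the job is handed in; nothing more can be done
None
```

The job is handed in at 27.1 s of the 64 s allowed, but no verdict came back. By my readings, the dauber was dipped in the pot, touched to the track and hung back in its fork, and the carrier hangs released in the bay. I couldn't explain one reading: less of the dauber's grip showed in the final pictures than at the start, though its collar was within about 1 pixel of its starting place.

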